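# Put the book-mending spatulas away and lock the case

### The arm

A 6-joint arm with a two-finger parallel gripper is mounted at the origin on a cart in front of the work surface, level with it; the furniture and walls round the work are solid. World frame = base frame: x ahead of the robot, y to its left, z up, the work surface at z = 0. Lengths are in mm, angles in rad, forces in N, time in s.
With the tool pointing down it reaches from about 275 to 750 mm from the base axis. Payload 10.2 kg.
Tool frame: the origin (TCP) lies between the finger pads; the fingertips stand 14 mm ahead of it and the grasp point (between the pads) lies 5 mm behind it (tip_reach is the distance from the TCP to the fingertips, in mm); z points along the fingers, y is the line along which they close (so a half turn about z gives the same grasp; the last joint's range is limited). The gripper opens to 85 mm and grips with 20 to 120 N. Pads are 22 mm wide; open, the fingers measure 114 mm over their backs; the gripper's body (76 mm by 85 mm) begins 54 mm behind the grasp point. The pads swing forward as they close: fully open they stand 13 mm farther back than shut.
Start: joints at [0.917, 0.313, 1.498, -0, 1.331, -0.223], TCP at [219.252, 477.032, 245.294] pointing down, gripper open.
Joint ranges: [-2.94, 2.94], [-0.97, 2.17], [0.19, 2.56], [-1.23, 4.37], [0.02, 3.11], [-2.88, 2.88]. Speed limits (rad/s): [2.39, 2.39, 3.01, 3.14, 3.14, 3.14].

### API

Orientations are given as a unit quaternion [w, x, y, z].
In Python, from rig import * gives the robot as it stands.
- The arm moves only by the tool arm_command, never from a script. Its argument "steps" is a list that holds one entry, the list of rows, each a list of 7 numbers: the opening, from 0 (shut) to 1 (fully open), then the shift along the tool's x, y, z each as a share of 0.05 m, from -1 to 1, then the turn, a rotation vector about the tool's x, y, z each as a share of 0.15 rad, from -1 to 1. A call has 1 to 8 rows; each row shifts and turns the commanded pose from where the row before left it, along the tool's axes as they then stand; what a row does not reach is not made up. A row lasts 1/8 s, in which the tool goes at most 62.5 mm and 10.7 degrees, less where a joint would pass 70% of its speed; a pose out of reach is approached as far as the arm can. A call with a number of a shift or a turn outside -1 to 1 is refused whole. A call with a gripper value outside its range is refused whole. The fingers move at their own pace and stop on an object; "squeeze" is the grip in N (left out, the last holds). Time passes only in rows, so rows that do not move let the fingers close. It gives the time, the measured TCP pose, the force, the opening and the grip force at its end, in the units of the state.
- sense(): the state, without advancing time (a new reading comes with each control period).
- capture(name): name is "scene" or "top"; returns the picture (384x512x3 uint8, red, green, blue); there is no depth.
- get_calibration(name): a dict with "intrinsics" (3x3 intrinsics, pixels), "rvec" (rotation vector, rad) and "tvec" (3), from world to camera coordinates, as OpenCV has them. Camera axes: x right, y down, z forward; pixel columns grow to the right and rows downward; lengths in mm; the calibration is good to about 2 mm. A picture is of the moment at which its call begins. get_calibration takes no time and is no camera call.
- finish_job(): hands the job in; it is judged then, once.
The state is a dict: "time_s": time; "joints": joint angles; "dq": joint speeds; "tau": joint torques, N m; "eef_pos": TCP position; "ee_rot": TCP orientation; "force": force on the tool from outside, world axes, zero at the start; "wrist_torque": the same for the moment, N m; "grip_width": opening from 0.0 (shut) to 1.0 (fully open); "grip_force": force on a finger pad.
Only numpy, scipy, OpenCV 4.12 (cv2) and the standard library are available. Lean on these libraries where they do the work, as an engineer would, in place of code of your own. Each camera call takes 0.05 s, during which the arm holds its last target. There are 200 camera calls.

### The job

Take the eraser out of the tool case and put it down on the desk beside it, and slide every mending spatula that lies on the desk, blade first, into the slot whose tab has the colour of its handle, fully home so that the handle stands against the block. When all are in, swing the lid shut and press its front edge down until the catch snaps, and only then turn the lock ring clockwise to the red mark. Do not knock the mug or the roll of tape away.

Things in the scene. Friction and masses are not known exactly. Their poses are not given: they have to be found in the camera images.
- case: Grey tool case 190 (x) by 276 mm (y), fixed, lid hinged at its far side. Origin: centre of underside, on the worktop; x points away from the robot into the slots, y left. Floor 12 mm high; rim 35 mm high (gasket 40) along the front (x = -95 to -89 mm) and sides. A wooden block 80 mm high from x = 20 to 82 mm has four level slots side by side in its front face.
- slot_red (a point): Mouth centre of the slot with the red tab, on the block's front face, 60 mm above the worktop; axes as the case, the slot runs level along x away from the robot. 30 mm wide, 8 high, 62 deep (open at the back), edges rounded by 4 mm. Left to right: red, yellow, green, blue, 62 mm apart.
- slot_yellow (a point): Mouth centre of the slot with the yellow tab, on the block's front face, 60 mm above the worktop; axes as the case, the slot runs level along x away from the robot. 30 mm wide, 8 high, 62 deep (open at the back), edges rounded by 4 mm. Left to right: red, yellow, green, blue, 62 mm apart.
- slot_green (a point): Mouth centre of the slot with the green tab, on the block's front face, 60 mm above the worktop; axes as the case, the slot runs level along x away from the robot. 30 mm wide, 8 high, 62 deep (open at the back), edges rounded by 4 mm. Left to right: red, yellow, green, blue, 62 mm apart.
- slot_blue (a point): Mouth centre of the slot with the blue tab, on the block's front face, 60 mm above the worktop; axes as the case, the slot runs level along x away from the robot. 30 mm wide, 8 high, 62 deep (open at the back), edges rounded by 4 mm. Left to right: red, yellow, green, blue, 62 mm apart.
- spatula_red: Spatula with red handle, lying flat (may be absent), 70 g. Origin: under the handle's middle; x to the blade tip, z up. Handle x -39 to 39, 24 wide, 18 mm high; steel blade 24 wide, 4 thick (z 7 to 11), x 39 to rounded tip at 93. Fully home, the handle's end meets the block: origin 39 mm before and 9 below the slot's mouth point; let go, the handle sags about 0.07 rad, which is fine.
- spatula_yellow: Spatula with yellow handle, lying flat (may be absent), 70 g. Origin: under the handle's middle; x to the blade tip, z up. Handle x -39 to 39, 24 wide, 18 mm high; steel blade 24 wide, 4 thick (z 7 to 11), x 39 to rounded tip at 93. Fully home, the handle's end meets the block: origin 39 mm before and 9 below the slot's mouth point; let go, the handle sags about 0.07 rad, which is fine.
- spatula_green: Spatula with green handle, lying flat (may be absent), 70 g. Origin: under the handle's middle; x to the blade tip, z up. Handle x -39 to 39, 24 wide, 18 mm high; steel blade 24 wide, 4 thick (z 7 to 11), x 39 to rounded tip at 93. Fully home, the handle's end meets the block: origin 39 mm before and 9 below the slot's mouth point; let go, the handle sags about 0.07 rad, which is fine.
- spatula_blue: Spatula with blue handle, lying flat (may be absent), 70 g. Origin: under the handle's middle; x to the blade tip, z up. Handle x -39 to 39, 24 wide, 18 mm high; steel blade 24 wide, 4 thick (z 7 to 11), x 39 to rounded tip at 93. Fully home, the handle's end meets the block: origin 39 mm before and 9 below the slot's mouth point; let go, the handle sags about 0.07 rad, which is fine.
- case_lid (a joint): Lid angle, rad: 0 shut, grows as it opens up and away from the robot, stop at 1.85. Stiff hinge (0.2 N m): stays where left. Merely laid down it rests on its spring catch at about 0.06; pressed at the front edge with 8 to 15 N it squeezes the gasket, the catch snaps and holds it below 0.015.
- lid_hinge (a point): Middle of the lid's hinge line (along case y), at case x = 88 mm, 86 mm above the worktop; axes turn with the lid, x from front edge to hinge. Lid: clear plate with blue frame, 183 mm from hinge to front edge, 276 mm wide; outer face 5 mm above the hinge line when shut; skirts 47 mm deep inside the front and sides.
- lid_edge (a point): Middle of the lid's front edge, on its outer face: 91 mm above the worktop when shut, the top of the lid when it stands open. Axes as the lid's. The lid can be pushed on its outer face and pressed down anywhere along this edge.
- lock_ring (a joint): Lock ring angle, rad: 0 pointer at the white mark (towards the robot when the lid is shut), grows clockwise seen from above; 1.25 pointer at the red mark (locked), stop at 1.3. Stiff (0.06 N m), stays where left.
- ring_grip (a point): Middle of the lock ring's black grip bar, 9 mm below its top, on the ring's axis (point z, square to the lid's outer face). Bar 44 long (point x; pointer, a white line, at -x), 14 wide (y), 18 mm high, on an aluminium disc 54 across, 12 high. 105 mm from the hinge, mid-width; 113 mm above the worktop when shut.
- mug: Bystander: white mug, 94 mm high; origin at the centre of its underside. Leave it alone.
- tape_roll: Bystander: roll of brown tape, 96 across, 25 mm high; origin at the centre of its underside. Leave it alone.
- eraser: Blue and white eraser left lying on the floor of the case in front of the slots, 58 long (y), 23 wide (x), 13 mm high; origin at the centre of its underside. It may be put down anywhere free on the worktop beside the case.
There are look-alikes about, which are no part of the job. Of the things like the spatula_red, leave any that is purple; of the rest the larger one is meant. Of the things shaped like the eraser, the blue one is meant.

How it is judged (in metres and radians):
On the way, in this order (a step that is already met when the one before it is completed fails the run):
1. the eraser is out of the case, on the desk, and every spatula present is fully home in the slot of its own colour (height (world z) of eraser below 0.03 m and (x of eraser in the frame of case below -0.11 m or x of eraser in the frame of case above 0.11 m or y of eraser in the frame of case below -0.155 m or y of eraser in the frame of case above 0.155 m) and x of spatula_red in the frame of slot_red between -0.046 and -0.03 m and y of spatula_red in the frame of slot_red between -0.006 and 0.006 m and z of spatula_red in the frame of slot_red between -0.022 and 0 m and angle between the x axis of spatula_red and the x axis of slot_red, either way round below 0.15 rad and x of spatula_yellow in the frame of slot_yellow between -0.046 and -0.03 m and y of spatula_yellow in the frame of slot_yellow between -0.006 and 0.006 m and z of spatula_yellow in the frame of slot_yellow between -0.022 and 0 m and angle between the x axis of spatula_yellow and the x axis of slot_yellow, either way round below 0.15 rad and x of spatula_green in the frame of slot_green between -0.046 and -0.03 m and y of spatula_green in the frame of slot_green between -0.006 and 0.006 m and z of spatula_green in the frame of slot_green between -0.022 and 0 m and angle between the x axis of spatula_green and the x axis of slot_green, either way round below 0.15 rad and x of spatula_blue in the frame of slot_blue between -0.046 and -0.03 m and y of spatula_blue in the frame of slot_blue between -0.006 and 0.006 m and z of spatula_blue in the frame of slot_blue between -0.022 and 0 m and angle between the x axis of spatula_blue and the x axis of slot_blue, either way round below 0.15 rad), for 0.2 s.
2. the lid is shut and caught (value of joint case_lid below 0.02 rad and value of joint lock_ring below 0.6 rad), for 0.3 s.
3. the lock ring is turned to the red mark (value of joint case_lid below 0.02 rad and value of joint lock_ring above 1.17 rad), for 0.2 s.
At the end, for the whole second after the job is handed in: The eraser lies on the desk outside the case; each spatula present is in the slot of its colour (handle end within 7 mm of the block, within 6 mm and 0.15 rad of the slot's line); the lid stays shut by its catch (below 0.02 rad); after that the ring was turned to the red mark (above 1.17 rad) (all of step 1 and all of step 3); the robot touches nothing.
It fails at once if a bystander is moved by more than 4 cm (distance of any of mug, tape_roll from where it was at the start of the episode above 0.04 m).
Of spatula_red, spatula_yellow, spatula_green, spatula_blue only 2 to 4 are there at a start; the rules pass over those that are not, and their reading is None.
At some moment in a run one of eraser may be knocked a few centimetres aside while the robot is not near it.
Once in a run the grip may slacken for a moment while it holds something.
It also fails if it takes over 210 s, if anything falls off the work surface, if the arm or the gripper's body presses on something with over 40 N, if the wrist force passes 120 N, or if a joint passes its speed limit or range.

## Working session

There is one attempt and no reset: what is moved stays moved. The work goes in short steps, Python scripts to look and compute and a tool call to move; the robot and the scene stay as the last step left them, time stands still between calls to the robot, and variables do not carry over. Pictures are saved under pics/ and viewed, at most 16 in all, crops included, and the job is handed in when it is done.

Besides the shell and the picture viewer there is one more tool, called after "Request:" in YAML: its name, and indented under it one key for each argument. arm_command: Moves the arm, as the interface text tells. Its arguments: {"type":"object","properties":{"steps":{"type":"array"},"squeeze":{"type":"number"}},"required":["steps"]}

```bash
mkdir -p pics; ls; python3 - <<'E'
from rig import *
import cv2
s=sense();print(s)
for n in("scene","top"):
    im=capture(n);cv2.imwrite(f"pics/{n}0.png",im[:,:,::-1]);c=get_calibration(n);print(n,c)
E
```

```text
pics
{'time_s': 0.0, 'joints': array([ 9.16573865e-01,  3.13492896e-01,  1.49843697e+00, -4.07862964e-05,
        1.33098596e+00, -2.23373490e-01]), 'dq': array([-0.00096032,  0.00034719,  0.00232977,  0.00110148, -0.00092171,
       -0.00110121]), 'tau': array([ 1.22603942e-04, -4.12270725e+01, -2.59736180e+01, -2.21477740e-04,
        4.30361266e-03, -9.92315393e-06]), 'eef_pos': array([219.1221056, 476.8254254, 244.7131529]), 'ee_rot': array([-2.63146758e-04,  2.13757331e-01,  9.76886567e-01, -6.07325847e-04]), 'force': array([-0.59589511, -0.07742269,  0.27991017]), 'wrist_torque': array([-0.00080277, -0.06363935, -0.03921727]), 'grip_force': 0.0, 'grip_width': 0.9932068732704117}
scene {'intrinsics': array([[452.82462488,   0.        , 259.08545497],
       [  0.        , 452.82462488, 194.20517993],
       [  0.        ,   0.        ,   1.        ]]), 'rvec': array([ 1.95210214, -0.39436969,  0.29552958]), 'tvec': array([-510.66042742,  164.93949432, 1264.02378744])}
top {'intrinsics': array([[370.082082  ,   0.        , 252.78331484],
       [  0.        , 370.082082  , 186.7461569 ],
       [  0.        ,   0.        ,   1.        ]]), 'rvec': array([ 2.14123136, -2.09167005,  0.19739008]), 'tvec': array([-25.30390132, 578.66356301, 957.11670758])}
```

View pics/scene0.png

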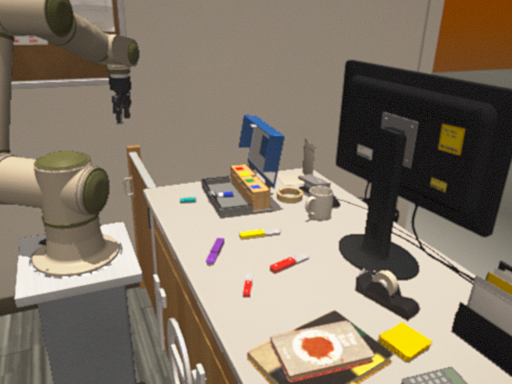

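View pics/top0.png

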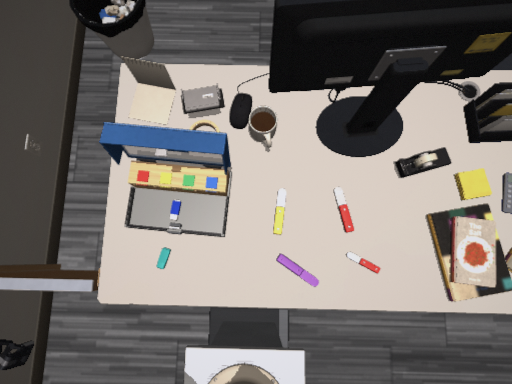

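The top view shows the following:
- **Case:** around (178,205), with tabs red (143,176), yellow (165,178), green (189,181) and blue (212,183).
- **Eraser:** blue/white at (175,211). The teal look-alike at (164,258) is to be left.
- **Red candidates:** the larger red one at (344,208) is meant. The small red at (363,262) and purple at (297,269) are to be left.
- **Yellow spatula:** at (280,212). No green or blue ones are visible.

I'll check these in an enlarged crop.

```bash
cat > h.py <<'E'
import numpy as np, cv2
from scipy.spatial.transform import Rotation as R
from rig import *
def cam(n):
    c=get_calibration(n); return np.array(c["intrinsics"]),np.array(c["rvec"],float),np.array(c["tvec"],float)
def proj(n,P):
    K,r,t=cam(n); return cv2.projectPoints(np.array(P,float).reshape(-1,1,3),r,t,K,None)[0].reshape(-1,2)
def unproj(n,uv,z):
    K,r,t=cam(n); M=cv2.Rodrigues(r)[0]; uv=np.array(uv,float).reshape(-1,2)
    d=(np.linalg.inv(K)@np.c_[uv,np.ones(len(uv))].T).T@M; o=-M.T@t
    return o+d*((z-o[2])/d[:,2])[:,None]
def blob(im,h0,h1,box,smin=120,vmin=60):
    x0,y0,x1,y1=box; h=cv2.cvtColor(im,cv2.COLOR_RGB2HSV)
    m=((h[...,0]>=h0)&(h[...,0]<=h1)) if h0<=h1 else ((h[...,0]>=h0)|(h[...,0]<=h1))
    m&=(h[...,1]>=smin)&(h[...,2]>=vmin); b=np.zeros_like(m); b[y0:y1,x0:x1]=1; m&=b
    ys,xs=np.nonzero(m); return np.c_[xs,ys].astype(float)
def axis(P):
    c=P.mean(0); w,v=np.linalg.eigh(np.cov((P-c).T)); return c,v[:,1],np.sqrt(12*w[::-1])
def tool():
    s=sense(); q=s["ee_rot"]; return np.array(s["eef_pos"]),R.from_quat([q[1],q[2],q[3],q[0]])
def go(p,yaw):
    """shift in tool axes (share of 50mm) and turn to pose pointing down with tool y at world angle yaw (mod pi)"""
    p0,r=tool(); y=np.array([np.cos(yaw),np.sin(yaw),0])
    if y@r.as_matrix()[:,1]<0:y=-y
    z=np.array([0,0,-1]); T=R.from_matrix(np.c_[np.cross(y,z),y,z])
    print("at",p0.round(1),"shift share",(r.inv().apply(np.array(p)-p0)/50).round(3),"turn share",((r.inv()*T).as_rotvec()/.15).round(3))
E
python3 - <<'E'
from h import *
t=capture("top")
for n,h0,h1,b in(("Y",22,33,(265,180,300,245)),("R",172,6,(325,195,365,240)),("r",172,6,(340,245,390,280)),("E",110,125,(160,190,190,225)),
  ("tr",172,6,(130,165,152,185)),("ty",25,33,(156,168,174,188)),("tg",50,80,(180,170,198,192)),("tb",108,125,(204,172,220,192))):
    P=blob(t,h0,h1,b); z=80 if n[0]=='t' else (25 if n=='E' else 14)
    if len(P)<3: print(n,len(P)); continue
    W=unproj("top",P,z)[:,:2]; c,d,L=axis(W); print(n,len(P),c.round(1),"yaw",round(np.arctan2(d[1],d[0]),3),L.round(1))
a=cv2.resize(t[110:280,90:250],None,fx=5,fy=5,interpolation=cv2.INTER_CUBIC)[:600,:800]
b=cv2.resize(t[170:290,255:395],None,fx=5,fy=5,interpolation=cv2.INTER_CUBIC)
cv2.imwrite("pics/c1.png",cv2.resize(t[110:280,90:250],None,fx=3.5,fy=3.5,interpolation=cv2.INTER_CUBIC)[:,:,::-1]);cv2.imwrite("pics/c2.png",b[:,:,::-1])
E
```

```text
Y 191 [494.3 -85.5] yaw 3.05 [73.9 23.1]
R 222 [ 504.  -274.3] yaw -2.881 [75.  24.8]
r 118 [ 375.5 -335.2] yaw 1.102 [54.4 16.7]
E 108 [521.6 203.6] yaw 3.029 [36.  23.8]
tr 111 [597.7 284.8] yaw 1.638 [29.2 28.5]
ty 126 [591.7 223.4] yaw 2.887 [34.5 29.4]
tg 87 [588.  160.7] yaw 0.81 [25.6 24.8]
tb 103 [583.5  99.3] yaw -2.754 [27.8 27.5]
```

View pics/c1.png

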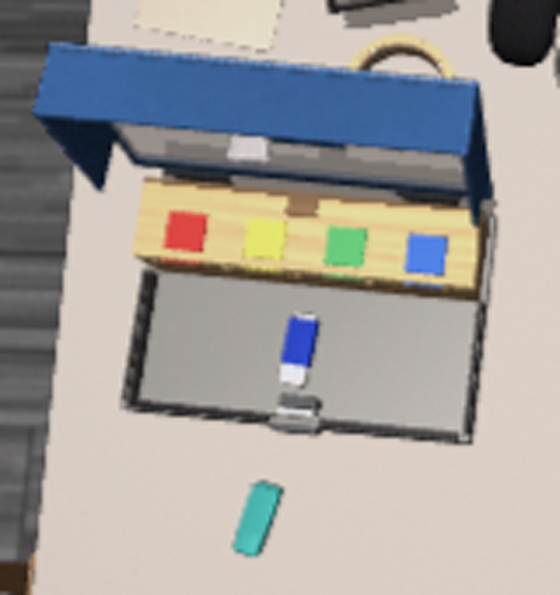

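View pics/c2.png

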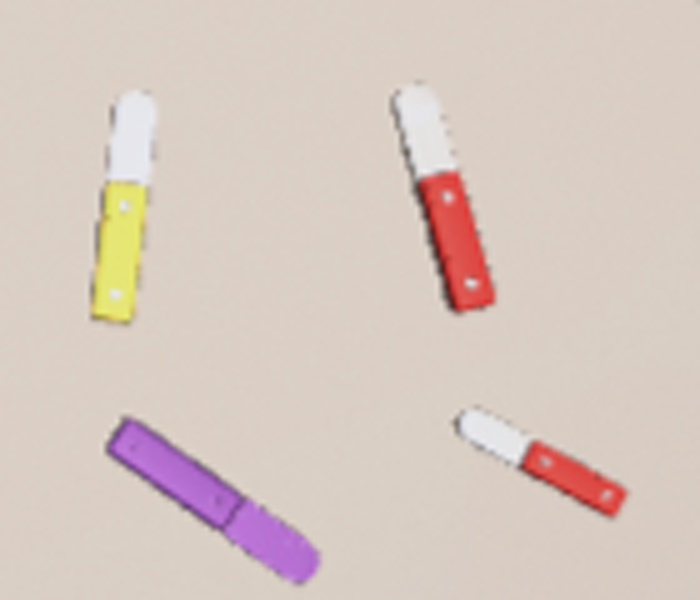

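The crops confirm it. The eraser is the blue one with a white end at crop 1 (298,350). The large red and the yellow spatula lie blade away from the robot, and the purple and small red ones stay. Next I'll fit the case pose from both cameras.

```bash
python3 - <<'E'
from h import *
from scipy.optimize import least_squares
t=capture("top"); s=capture("scene")
tb=[(172,6,(130,165,152,185)),(25,33,(156,168,174,188)),(50,80,(180,170,198,192)),(108,125,(204,172,220,192))]
T=[axis(blob(t,*q))[0] for q in tb]
g=lambda P:(np.array(P)/3.5+[90,110]-.36)
front=g([(122,408),(470,442)])  # outer front bottom corners approx (case z~0..)
print("front corners z0",unproj("top",front,0).round(1).tolist(),"z35",unproj("top",front,35).round(1).tolist())
print("block top-front z80",unproj("top",g([(135,257),(477,292)]),80).round(1).tolist())
print("block top-back z80",unproj("top",g([(147,179),(478,213)]),80).round(1).tolist())
print("eraser ends z25",unproj("top",g([(310,316),(292,383)]),25).round(1).tolist())
for n,p in(("Y blade",[(137,92)]),("R blade",[(412,85)])): print(n,unproj("top",np.array(p)/5+[255,170]-.4,9).round(1))
# hypothesis projected
yaw=-.0765
ux=np.array([np.cos(yaw),np.sin(yaw)]);uy=np.array([-ux[1],ux[0]])
c=np.array([590.2,192.05])
for off in(51,46):
    o=c-off*ux; print("case origin for tab off",off,o.round(1))
cv2.imwrite("pics/s1.png",cv2.resize(s[110:230,190:350],None,fx=5,fy=5,interpolation=cv2.INTER_CUBIC)[:,:,::-1])
# predicted tabs in scene
for i in range(4): print(proj("scene",[*(c+uy*(93-62*i)),80]).round(1), end=' ')
E
```

```text
front corners z0 [[467.6, 350.0, 0.0], [446.9, 66.8, 0.0]] z35 [[464.9, 337.7, 35.0], [444.9, 63.8, 35.0]]
block top-front z80 [[576.8, 322.2, 80.0], [555.6, 59.1, 80.0]]
block top-back z80 [[638.7, 318.4, 80.0], [617.4, 60.7, 80.0]]
eraser ends z25 [[542.7, 196.9, 25.0], [488.6, 207.8, 25.0]]
Y blade [[586.6 -95.    9. ]]
R blade [[ 594.3 -252.4    9. ]]
case origin for tab off 51 [539.3 195.9]
case origin for tab off 46 [544.3 195.6]
[[238.4 168.2]] [[243.5 173.9]] [[248.8 179.9]] [[254.5 186.4]]
```

View pics/s1.png

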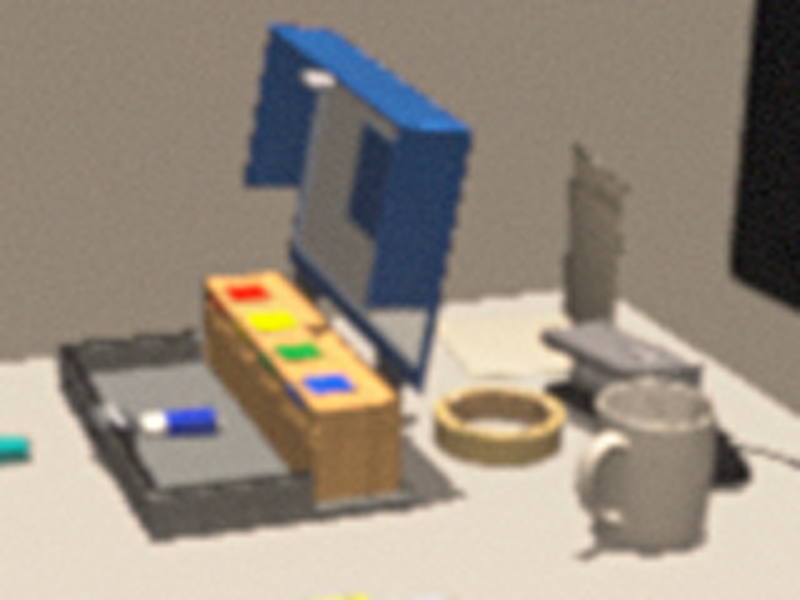

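```bash
python3 - <<'E'
s=open('h.py').read(); i=s.index('def go(')
open('h.py','w').write(s[:i]+'''def go(p,yaw):
    """turn (shares of .15) first, then shift (shares of 50mm) in final tool axes; tool y at world angle yaw"""
    p0,r=tool(); y=np.array([np.cos(yaw),np.sin(yaw),0]); z=np.array([0,0,-1.]); T=R.from_matrix(np.c_[np.cross(y,z),y,z])
    print("at",p0.round(1),"turn",((r.inv()*T).as_rotvec()/.15).round(3),"shift",(T.inv().apply(np.array(p)-p0)/50).round(3))
''')
E
python3 -c "
from h import *
go((514,203.8,130),1.42)"
```

```text
at [219.2 477.  245.1] turn [-3.000e-03 -1.000e-03 -1.867e+00] shift [-6.65  -4.515  2.301]
```

Request:
arm_command:
  steps:
    - [[0.6,0,0,0,0,0,-0.93],[0.6,0,0,0,0,0,-0.93],[0.6,-0.8,-0.56,0.2,0,0,0],[0.6,-0.8,-0.56,0.2,0,0,0],[0.6,-0.8,-0.56,0.2,0,0,0],[0.6,-0.8,-0.56,0.2,0,0,0],[0.6,-0.8,-0.56,0.2,0,0,0],[0.6,-0.8,-0.56,0.2,0,0,0]]
  squeeze: 40

```text
time_s: 1.25
eef_pos: [432.1, 273.4, 185.0]
ee_rot: [0.0, 0.076, 0.997, 0.0]
force: [0.9, 0.4, -0.2]
grip_width: 0.6
grip_force: 0.0
```

```bash
python3 -c "
from h import *
t=capture('top');P=blob(t,110,125,(150,185,200,235));c,d,L=axis(unproj('top',P,25)[:,:2]);print(len(P),c,d,L)
go((514,203.8,130),1.42)"
```

```text
108 [521.62493395 203.57977581] [-0.99364241  0.1125822 ] [36.02052175 23.81784167]
at [435.2 269.9 183.6] turn [-0.013  0.002 -0.029] shift [-1.757 -1.07   1.073]
```

Request:
arm_command:
  steps:
    - [[0.5,-0.88,-0.53,0.5,0,0,0],[0.5,-0.88,-0.54,0.57,0,0,0],[0.5,0,0,0,0,0,0],[0.5,0,0,0,0,0,0]]

```text
time_s: 1.8
eef_pos: [509.7, 208.8, 131.9]
ee_rot: [-0.0, 0.076, 0.997, 0.0]
force: [0.5, 0.6, 0.7]
grip_width: 0.501
grip_force: 0.0
```

```bash
python3 -c "
from h import *
t=capture('top');cv2.imwrite('pics/e1.png',cv2.resize(t[110:280,90:250],None,fx=3.5,fy=3.5,interpolation=cv2.INTER_CUBIC)[:,:,::-1])
go((514,203.8,27),1.42)"
```

```text
at [509.6 209.2 132.3] turn [ 0.002  0.003 -0.002] shift [-0.103 -0.093  2.107]
```

View pics/e1.png

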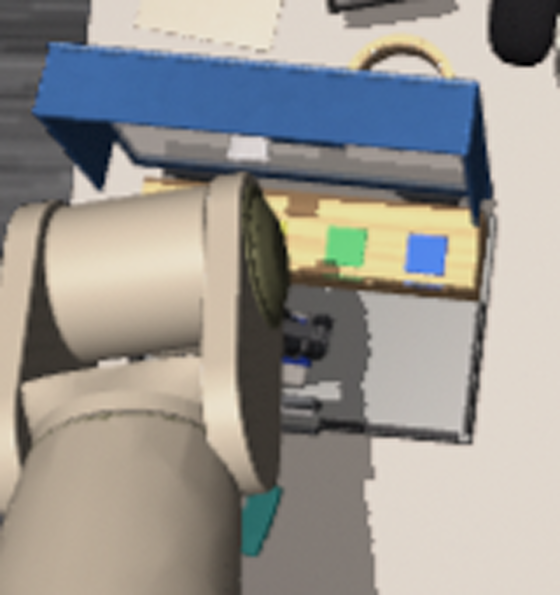

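The arm hides most of the case. The blue of the eraser is still at crop (297,350), under the fingers, so I'll descend.

Request:
arm_command:
  steps:
    - [[0.5,-0.1,-0.1,0.5,0,0,0],[0.5,0,0,0.6,0,0,0],[0.5,0,0,0.5,0,0,0],[0.5,0,0,0.46,0,0,0],[0.5,0,0,0,0,0,0],[0,0,0,0,0,0,0],[0,0,0,0,0,0,0],[0,0,0,0,0,0,0]]

```text
time_s: 2.85
eef_pos: [514.8, 203.3, 30.4]
ee_rot: [0.001, 0.076, 0.997, 0.001]
force: [-2.4, 1.4, 6.8]
grip_width: 0.249
grip_force: 40.1
```

Request:
arm_command:
  steps:
    - [[0,0,0,-0.6,0,0,0],[0,0,0,-0.7,0,0,0],[0,0,0,-0.7,0,0,0],[0,0.48,-0.64,0,0,0,0],[0,0.48,-0.64,0,0,0,0],[0,0.48,-0.65,0,0,0,0],[0,0.48,-0.65,0,0,0,0],[0,0,0,0,0,0,0]]

```text
time_s: 3.85
eef_pos: [398.8, 88.9, 129.5]
ee_rot: [0.0, 0.077, 0.997, -0.0]
force: [-0.3, 0.8, 0.1]
grip_width: 0.249
grip_force: 39.3
```

```bash
python3 -c "
from h import *
print(sense()['grip_width'],sense()['grip_force']);go((400,90,21),1.42)"
```

```text
0.2493515357775586 39.33076322078705
at [398.8  88.9 129.5] turn [-0.     0.005 -0.02 ] shift [-0.021  0.026  2.17 ]
```

Request:
arm_command:
  steps:
    - [[0,0,0,0.6,0,0,0],[0,0,0,0.7,0,0,0],[0,0,0,0.6,0,0,0],[0,0,0,0.25,0,0,0],[0,0,0,0,0,0,0],[0.5,0,0,0,0,0,0],[0.5,0,0,0,0,0,0],[0.5,0,0,0,0,0,0]]

```text
time_s: 4.85
eef_pos: [400.1, 89.8, 21.8]
ee_rot: [0.001, 0.076, 0.997, 0.0]
force: [0.1, -0.7, -0.1]
grip_width: 0.504
grip_force: 0.0
```

Request:
arm_command:
  steps:
    - [[0.5,0,0,-0.6,0,0,0],[0.5,0,0,-0.8,0,0,0],[0.5,0,0,-0.8,0,0,0],[0.5,0,0,0,0,0,0]]

```text
time_s: 5.35
eef_pos: [401.1, 89.7, 133.7]
ee_rot: [0.003, 0.076, 0.997, 0.0]
force: [0.2, 0.5, -0.1]
grip_width: 0.497
grip_force: 0.0
```

```bash
python3 -c "
from h import *
go((490,-85.2,130),-.0915+np.pi/2)"
```

```text
at [401.1  89.7 133.7] turn [ 0.002  0.039 -0.401] shift [-2.091 -3.322  0.074]
```

Request:
arm_command:
  steps:
    - [[0.5,0,0,0,0,0,-0.4],[0.5,-0.54,-0.83,0,0,0,0],[0.5,-0.54,-0.83,0,0,0,0],[0.5,-0.54,-0.83,0,0,0,0],[0.5,-0.54,-0.84,0,0,0,0],[0.5,0,0,0,0,0,0],[0.5,0,0,0,0,0,0]]

```text
time_s: 6.22
eef_pos: [491.4, -85.4, 130.4]
ee_rot: [-0.001, 0.046, 0.999, 0.0]
force: [0.4, 0.3, 0.2]
grip_width: 0.497
grip_force: 0.0
```

```bash
python3 -c "
from h import *
t=capture('top');
c,d,L=axis(unproj('top',blob(t,110,125,(150,200,270,280)),10)[:,:2]);print('eraser',c,d,L)
P=blob(t,22,33,(260,180,300,245));print(len(P))
go((494,-85.7,15),-.0915+np.pi/2)"
```

```text
eraser [407.44473149  87.97481129] [-0.98482042  0.17357633] [36.11251327 21.24985987]
0
at [491.4 -85.1 130.7] turn [ 0.004 -0.01   0.002] shift [-0.053 -0.008  2.313]
```

Request:
arm_command:
  steps:
    - [[0.5,-0.05,0,0.7,0,0,0],[0.5,0,0,0.7,0,0,0],[0.5,0,0,0.5,0,0,0],[0.5,0,0,0.38,0,0,0],[0.5,0,0,0,0,0,0],[0,0,0,0,0,0,0],[0,0,0,0,0,0,0],[0,0,0,0,0,0,0]]
  squeeze: 70

```text
time_s: 7.28
eef_pos: [495.0, -86.1, 18.4]
ee_rot: [0.001, 0.046, 0.999, -0.0]
force: [-2.2, 2.1, 6.6]
grip_width: 0.26
grip_force: 69.4
```

```bash
python3 -c "
from h import *
s=sense();print(s['grip_width'],s['grip_force'],s['force']);go((494,-85.7,15),-.0915+np.pi/2)"
```

```text
0.2601903258416469 69.40050959587097 [-2.20164922  2.09879643  6.55849347]
at [495.  -86.1  18.4] turn [-0.002  0.011 -0.001] shift [0.021 0.005 0.069]
```

Request:
arm_command:
  steps:
    - [[0,0,0,-0.6,0,0,0],[0,0,0,-0.7,0,0,0],[0,0,0,-0.7,0,0,0.1],[0,0,0.8,0,0,0,0],[0,0,0.8,0,0,0,0],[0,0,0.8,0,0,0,0],[0,0,0,0,0,0,0],[0,0,0,0,0,0,0]]

```text
time_s: 8.28
eef_pos: [507.3, 32.9, 117.6]
ee_rot: [0.0, 0.053, 0.999, -0.0]
force: [0.3, 0.1, 0.0]
grip_width: 0.257
grip_force: 68.8
```

```bash
python3 -c "
from h import *
s=sense();print(s['grip_width'],s['grip_force'],s['force']);go((461.6,232.9,69.4),1.494)"
```

```text
0.2569297624472978 68.78208518028259 [0.31291205 0.09123271 0.04906057]
at [507.3  32.9 117.6] turn [-0.002  0.003 -0.198] shift [1.219 3.919 0.963]
```

Request:
arm_command:
  steps:
    - [[0,0,0,0,0,0,-0.2],[0,0.3,0.8,0,0,0,0],[0,0.3,0.8,0,0,0,0],[0,0.3,0.8,0,0,0,0],[0,0.3,0.8,0,0,0,0],[0,0,0.7,0.0,0,0,0],[0,0,0,0.4,0,0,0],[0,0,0,0.4,0,0,0]]

```text
time_s: 9.28
eef_pos: [462.7, 231.9, 76.9]
ee_rot: [0.0, 0.038, 0.999, 0.0]
force: [-0.3, 0.1, -0.7]
grip_width: 0.257
grip_force: 68.9
```

Request:
arm_command:
  steps:
    - [[0,0,0,0,0,0,0],[0,0,0,0,0,0,0]]

```text
time_s: 9.52
eef_pos: [463.1, 231.9, 78.1]
ee_rot: [0.001, 0.039, 0.999, 0.0]
force: [0.5, -0.1, 0.1]
grip_width: 0.257
grip_force: 68.9
```

```bash
python3 -c "
from h import *
s=sense();print(s['grip_width'],s['grip_force'],s['force']);go((461.6,232.9,69.4),1.494)
t=capture('top');cv2.imwrite('pics/y1.png',cv2.resize(t[130:270,110:250],None,fx=4,fy=4,interpolation=cv2.INTER_CUBIC)[:,:,::-1])
s=capture('scene');cv2.imwrite('pics/y2.png',cv2.resize(s[110:230,170:310],None,fx=5,fy=5,interpolation=cv2.INTER_CUBIC)[:,:,::-1])"
```

```text
0.25691485600320735 68.89311075210571 [ 0.54699916 -0.09099406  0.06262694]
at [463.1 231.9  78.1] turn [ 0.002  0.007 -0.002] shift [0.031 0.018 0.173]
```

View pics/y2.png

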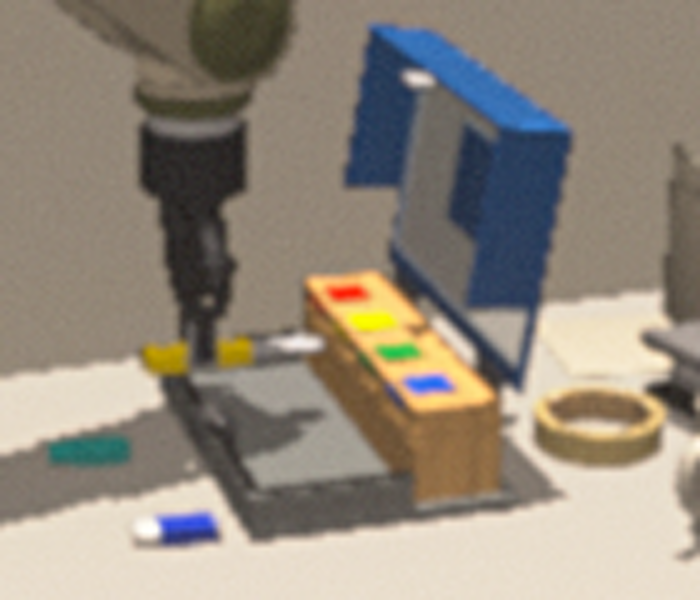

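The scene crop shows the eraser on the desk at (175,527) and the spatula held level, its tip at (320,343) just before the yellow slot.

Request:
arm_command:
  steps:
    - [[0,0,0.02,0.175,0,0,0],[0,-0.15,0,0,0,0,0],[0,-0.15,0,0,0,0,0],[0,-0.15,0,0,0,0,0],[0,0,0,0,0,0,0]]

```text
time_s: 10.25
eef_pos: [485.6, 231.4, 68.5]
ee_rot: [0.0, 0.039, 0.999, 0.0]
force: [0.1, 0.1, -1.0]
grip_width: 0.256
grip_force: 68.9
```

```bash
python3 -c "
from h import *
s=sense();print(s['grip_width'],s['force'],s['wrist_torque']);go((530.4,227.6,69.4),1.494)"
```

```text
0.25596620120903996 [ 0.11540054  0.09311704 -1.01457058] [-0.00390469  0.01226279  0.04055081]
at [485.6 231.4  68.5] turn [ 0.001  0.002 -0.003] shift [-0.899 -0.006 -0.017]
```

Request:
arm_command:
  steps:
    - [[0,-0.15,0,-0.015,0,0,0],[0,-0.15,0,0,0,0,0],[0,-0.15,0,0,0,0,0],[0,-0.15,0,0,0,0,0],[0,0,0,0,0,0,0]]

```text
time_s: 10.88
eef_pos: [515.4, 229.0, 69.2]
ee_rot: [0.0, 0.039, 0.999, 0.0]
force: [0.0, 0.3, -1.2]
grip_width: 0.258
grip_force: 68.9
```

```bash
python3 -c "
from h import *
s=sense();print(s['grip_width'],s['force'],s['wrist_torque']);go((530.4,227.6,69.4),1.494)"
```

```text
0.2577271727370129 [ 0.03563076  0.29482181 -1.15526347] [-0.00851689  0.00685887 -0.03150195]
at [515.4 229.   69.2] turn [ 0.     0.001 -0.002] shift [-0.302 -0.006 -0.004]
```

Request:
arm_command:
  steps:
    - [[0,-0.12,0,0,0,0,0],[0,-0.12,0,0,0,0,0],[0,-0.04,0,0,0,0,0],[0,0,0,0,0,0,0]]

```text
time_s: 11.38
eef_pos: [528.9, 228.1, 69.2]
ee_rot: [-0.0, 0.038, 0.999, -0.0]
force: [-0.9, 0.3, -0.7]
grip_width: 0.263
grip_force: 68.9
```

Request:
arm_command:
  steps:
    - [[0,-0.05,0,0,0,0,0],[0,0,0,0,0,0,0]]

```text
time_s: 11.62
eef_pos: [531.5, 227.9, 69.3]
ee_rot: [0.0, 0.038, 0.999, -0.0]
force: [-0.7, 0.3, -1.2]
grip_width: 0.258
grip_force: 68.9
```

Request:
arm_command:
  steps:
    - [[0,-0.06,0,0,0,0,0],[0,-0.04,0,0,0,0,0],[0,0,0,0,0,0,0]]

```text
time_s: 12.0
eef_pos: [533.0, 227.8, 68.9]
ee_rot: [-0.005, 0.038, 0.999, -0.001]
force: [-17.9, 0.3, 9.4]
grip_width: 0.262
grip_force: 70.2
```

Request:
arm_command:
  steps:
    - [[0,0.04,0,0,0,0,0],[0.45,0,0,0,0,0,0],[0.45,0,0,0,0,0,0],[0.45,0,0,0,0,0,0],[0.45,0,0,-0.4,0,0,0],[0.45,0,0,-0.8,0,0,0],[0.45,0,0,-0.8,0,0,0]]

```text
time_s: 12.88
eef_pos: [534.3, 227.6, 170.4]
ee_rot: [-0.0, 0.038, 0.999, -0.0]
force: [0.8, 1.1, 0.2]
grip_width: 0.448
grip_force: 0.0
```

```bash
python3 -c "
from h import *
go((460,-100,150),.26+np.pi/2)"
```

```text
at [534.3 227.6 170.4] turn [-0.000e+00 -1.000e-03 -2.246e+00] shift [ 3.121 -5.949  0.408]
```

Request:
arm_command:
  steps:
    - [[0.5,0.3,-1,0,0,0,0],[0.5,0.1,-1,0,0,0,0],[0.5,0,-1,0,0,0,0],[0.5,0,-1,0,0,0,0],[0.5,0,-1,0,0,0,0],[0.5,0,-1,0,0,0,-0.75],[0.5,0,-1,0,0,0,-0.75],[0.5,0,-1,0,0,0,-0.75]]

```text
time_s: 13.88
eef_pos: [500.4, -171.2, 169.6]
ee_rot: [0.0, -0.132, 0.991, -0.0]
force: [0.2, 0.0, -0.5]
grip_width: 0.505
grip_force: 0.0
```

Request:
arm_command:
  steps:
    - [[0.5,0,0,0,0,0,0]]

```text
time_s: 14.0
eef_pos: [500.6, -172.3, 169.2]
ee_rot: [0.0, -0.129, 0.992, -0.0]
force: [-0.4, 0.7, -0.1]
grip_width: 0.5
grip_force: 0.0
```

```bash
python3 -c "
from h import *
go((504.2,-275,120),.26+np.pi/2)
t=capture('top');P=blob(t,172,6,(320,190,370,240));c,d,L=axis(unproj('top',P,14)[:,:2]);print(len(P),c,np.arctan2(d[1],d[0]),L)
cv2.imwrite('pics/y3.png',cv2.resize(t[110:280,90:250],None,fx=3.5,fy=3.5,interpolation=cv2.INTER_CUBIC)[:,:,::-1])
P=blob(t,22,33,(150,180,180,230));c,d,L=axis(unproj('top',P,67)[:,:2]);print(len(P),c,np.arctan2(d[1],d[0]),L)"
```

```text
at [ 500.6 -172.3  169.2] turn [-0.005  0.002 -0.015] shift [ 0.459 -2.003  0.984]
17 [ 481.28654389 -272.70934981] -2.6403293200589393 [13.38068834  9.85499899]
282 [539.46137425 224.71544349] -3.1392000680615118 [98.46071796 26.38319568]
```

View pics/y3.png

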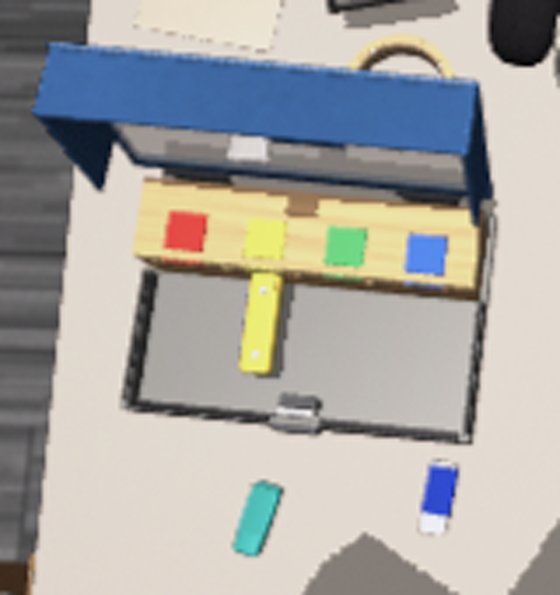

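Yellow is in: its handle runs from crop (265,272) to (255,372), against the block. The eraser is on the desk at (438,497). Next is the red one.

Request:
arm_command:
  steps:
    - [[0.5,0.23,-0.7,0.3,0,0,0],[0.5,0.23,-0.7,0.4,0,0,0],[0.5,0,-0.6,0.3,0,0,0],[0.5,0,0,0,0,0,0],[0.5,0,0,0,0,0,0]]

```text
time_s: 14.68
eef_pos: [504.3, -270.6, 119.7]
ee_rot: [0.0, -0.13, 0.991, 0.0]
force: [-0.9, -0.8, -0.5]
grip_width: 0.499
grip_force: 0.0
```

```bash
python3 -c "
from h import *
go((504.2,-275,16),.26+np.pi/2)"
```

```text
at [ 504.3 -270.6  119.7] turn [0.001 0.001 0.01 ] shift [ 0.024 -0.084  2.073]
```

Request:
arm_command:
  steps:
    - [[0.5,0.02,-0.08,0.6,0,0,0],[0.5,0,0,0.7,0,0,0],[0.5,0,0,0.5,0,0,0],[0.5,0,0,0.27,0,0,0],[0.5,0,0,0,0,0,0],[0,0,0,0,0,0,0],[0,0,0,0,0,0,0],[0,0,0,0,0,0,0]]

```text
time_s: 15.68
eef_pos: [504.8, -276.3, 17.4]
ee_rot: [0.001, -0.13, 0.992, -0.001]
force: [-0.4, 1.1, 6.0]
grip_width: 0.259
grip_force: 70.5
```

```bash
python3 -c "
from h import *
s=sense();print(s['grip_width'],s['force'])
go((500,-100,150),1.494)"
```

```text
0.2589279488267329 [-0.36614572  1.05522079  6.01629483]
at [ 504.8 -276.3   17.4] turn [-0.011  0.012  2.25 ] shift [ 0.367  3.509 -2.653]
```

Request:
arm_command:
  steps:
    - [[0,0,0,-0.6,0,0,0],[0,0,0,-0.8,0,0,0],[0,0,0,-0.8,0,0,0],[0,0,0,0,0,0,0.75],[0,0,0,0,0,0,0.75],[0,0,0,0,0,0,0.75],[0,0,0.8,0,0,0,0],[0,0,0.8,0,0,0,0]]

```text
time_s: 16.68
eef_pos: [510.3, -195.5, 126.3]
ee_rot: [0.0, 0.039, 0.999, -0.0]
force: [-0.4, 0.2, -0.4]
grip_width: 0.265
grip_force: 69.6
```

Request:
arm_command:
  steps:
    - [[0,0,0.8,0,0,0,0],[0,0,0.8,0,0,0,0],[0,0,0.8,0,0,0,0],[0,0,0.8,0,0,0,0],[0,0.4,0.8,0,0,0,0],[0,0.4,0.8,0,0,0,0],[0,0,0,0,0,0,0],[0,0,0,0,0,0,0]]

```text
time_s: 17.68
eef_pos: [489.3, 45.7, 126.3]
ee_rot: [0.001, 0.038, 0.999, -0.0]
force: [0.4, -0.4, -0.7]
grip_width: 0.261
grip_force: 69.6
```

```bash
python3 -c "
from h import *
s=sense();print(s['grip_width'],s['force'],s['grip_force'])
go((466.3,294.7,68.4),1.494)"
```

```text
0.2608335055791967 [ 0.39508983 -0.42571123 -0.65609933] 69.60779786109924
at [489.3  45.7 126.3] turn [-0.002  0.008  0.   ] shift [0.84  4.929 1.158]
```

Request:
arm_command:
  steps:
    - [[0,0.14,0.82,0,0,0,0],[0,0.14,0.82,0,0,0,0],[0,0.14,0.82,0,0,0,0],[0,0.14,0.82,0,0,0,0],[0,0.14,0.82,0,0,0,0],[0,0.14,0.82,0,0,0,0],[0,0,0,0.5,0,0,0],[0,0,0,0.4,0,0,0]]

```text
time_s: 18.68
eef_pos: [466.6, 294.2, 80.0]
ee_rot: [0.0, 0.039, 0.999, -0.0]
force: [-0.2, -0.1, -0.6]
grip_width: 0.259
grip_force: 69.7
```

Request:
arm_command:
  steps:
    - [[0,0,0,0,0,0,0],[0,0,0,0,0,0,0]]

```text
time_s: 18.92
eef_pos: [466.8, 294.3, 81.7]
ee_rot: [0.001, 0.039, 0.999, 0.0]
force: [-0.2, -0.4, -1.6]
grip_width: 0.262
grip_force: 69.7
```

```bash
python3 -c "
from h import *
s=sense();print(s['grip_width'],s['force'],s['grip_force'])
go((466.3,294.7,68.4),1.494)
s=capture('scene');cv2.imwrite('pics/r1.png',cv2.resize(s[110:230,170:310],None,fx=5,fy=5,interpolation=cv2.INTER_CUBIC)[:,:,::-1])"
```

```text
0.26177950724573823 [-0.24326795 -0.37345654 -1.57375043] 69.65953230857849
at [466.8 294.3  81.7] turn [ 0.004  0.009 -0.007] shift [0.01  0.008 0.266]
```

View pics/r1.png

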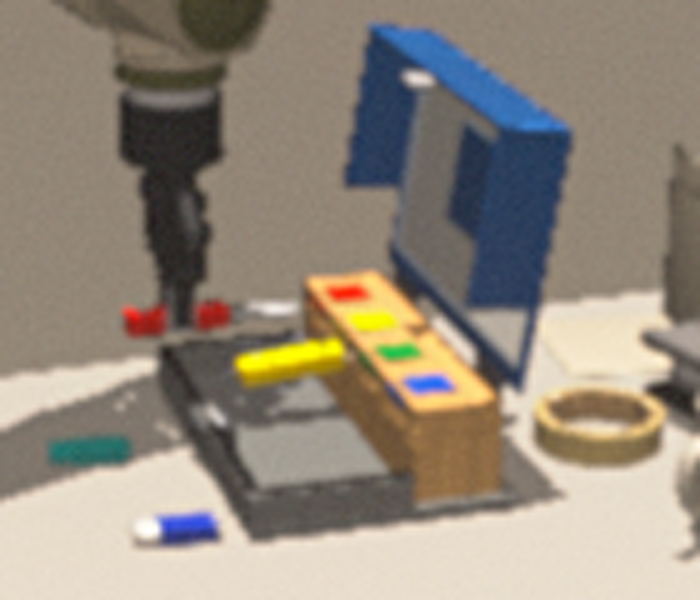

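The red spatula is level, its tip at (295,308) in line with the red slot. Yellow is seated. Now I'll insert red.

Request:
arm_command:
  steps:
    - [[0,0,0,0.265,0,0,0],[0,-0.15,0,0,0,0,0],[0,-0.15,0,0,0,0,0],[0,-0.15,0,0,0,0,0],[0,0,0,0,0,0,0]]

```text
time_s: 19.6
eef_pos: [488.9, 292.8, 67.6]
ee_rot: [0.0, 0.039, 0.999, 0.0]
force: [-0.6, 0.2, -0.3]
grip_width: 0.263
grip_force: 69.7
```

```bash
python3 -c "
from h import *
s=sense();print(s['grip_width'],s['force'],s['wrist_torque']);go((535.1,289.4,68.4),1.494)"
```

```text
0.26276862009719165 [-0.56704593  0.16527803 -0.29138215] [-0.02819896  0.00629052  0.01293781]
at [488.9 292.8  67.6] turn [ 0.001  0.003 -0.003] shift [-0.926  0.003 -0.015]
```

Request:
arm_command:
  steps:
    - [[0,-0.15,0,-0.015,0,0,0],[0,-0.15,0,0,0,0,0],[0,-0.15,0,0,0,0,0],[0,-0.15,0,0,0,0,0],[0,-0.1,0,0,0,0,0],[0,0,0,0,0,0,0]]

```text
time_s: 20.35
eef_pos: [523.4, 290.1, 68.2]
ee_rot: [-0.0, 0.039, 0.999, -0.0]
force: [-0.5, 0.4, -0.1]
grip_width: 0.258
grip_force: 69.7
```

Request:
arm_command:
  steps:
    - [[0,-0.1,0,0,0,0,0],[0,-0.1,0,0,0,0,0],[0,0,0,0,0,0,0]]

```text
time_s: 20.72
eef_pos: [533.5, 289.4, 68.3]
ee_rot: [0.0, 0.038, 0.999, 0.0]
force: [0.6, 0.1, -1.7]
grip_width: 0.262
grip_force: 69.7
```

Request:
arm_command:
  steps:
    - [[0,-0.05,0,0,0,0,0],[0,-0.05,0,0,0,0,0],[0,0,0,0,0,0,0]]

```text
time_s: 21.1
eef_pos: [536.8, 289.2, 68.1]
ee_rot: [-0.002, 0.038, 0.999, -0.0]
force: [-7.9, 0.0, 3.5]
grip_width: 0.259
grip_force: 70.2
```

Request:
arm_command:
  steps:
    - [[0,-0.04,0,0,0,0,0],[0,0,0,0,0,0,0]]

```text
time_s: 21.35
eef_pos: [536.9, 289.2, 68.0]
ee_rot: [-0.004, 0.038, 0.999, -0.001]
force: [-17.8, -0.8, 8.0]
grip_width: 0.259
grip_force: 70.9
```

Request:
arm_command:
  steps:
    - [[0,0.05,0,0,0,0,0],[0.45,0,0,0,0,0,0],[0.45,0,0,0,0,0,0],[0.45,0,0,0,0,0,0],[0.45,0,0,-0.4,0,0,0],[0.45,0,0,-0.8,0,0,0],[0.45,0,0,-0.8,0,0,0],[0,0.4,-0.6,-1,0,0,0]]

```text
time_s: 22.35
eef_pos: [515.4, 260.9, 218.8]
ee_rot: [-0.0, 0.038, 0.999, -0.0]
force: [0.9, -0.1, 0.8]
grip_width: 0.249
grip_force: 0.0
```

Request:
arm_command:
  steps:
    - [[0,0.3,-1,-1,0,0,0],[0,0.3,-1,-1,0,0,0],[0,0,-1,-0.5,0,0,0],[0,0,0,0,0,0,0],[0,0,0,0,0,0,0]]

```text
time_s: 22.98
eef_pos: [479.0, 126.9, 329.3]
ee_rot: [-0.0, 0.039, 0.999, 0.0]
force: [0.3, -0.1, 0.1]
grip_width: 0.001
grip_force: 0.0
```

```bash
python3 - <<'E'
from h import *
print(sense()["eef_pos"],sense()["joints"])
yaw=-.0765;ux=np.array([np.cos(yaw),np.sin(yaw)]);uy=np.array([-ux[1],ux[0]]);o=np.array([547,195.2])
W=lambda x,y,z:[*(o+x*ux+y*uy),z]
obs={-138:np.array([470,130])/5+[190,110]-.4,138:np.array([330,30])/5+[190,110]-.4}
for th in(1.55,1.65,1.75,1.85):
    x=88-183*np.cos(th)+5*np.sin(th); z=86+183*np.sin(th)+5*np.cos(th)
    print(th,[x,z],*[ (proj("scene",W(x,y,z))[0]-obs[y]).round(1) for y in obs], W(x,-70,z), proj("top",W(x,138,z))-[0,0],proj("top",W(x,-138,z)))
t=capture("top");s=capture("scene")
cv2.imwrite('pics/a.png',np.hstack([cv2.resize(t[120:250,110:240],(400,400)),cv2.resize(s[110:230,180:300],(400,400))])[:,:,::-1])
E
```

```text
[478.99195728 126.9270503  329.26448396] [ 2.19603275e-02  1.99769217e-01  1.42631695e+00  3.25686318e-04
  1.51621296e+00 -1.47177834e+00]
1.55 [np.float64(89.19346533298086), np.float64(269.0644029856678)] [-9.5 -0.5] [-8.4 -0.7] [np.float64(630.5828229665502), np.float64(118.58808210827776), np.float64(269.0644029856678)] [[100.70198813 135.02828385]] [[224.36039129 146.83173635]]
1.65 [np.float64(107.46344779390189), np.float64(268.03069576303346)] [-4.1 -0.5] [-3.8 -0.6] [np.float64(648.7993712418543), np.float64(117.19179128760977), np.float64(268.03069576303346)] [[102.35548324 127.39434556]] [[225.34745221 139.0705702 ]]
1.75 [np.float64(125.53895791822674), np.float64(265.178197999683)] [ 1.1 -0.1] [ 0.8 -0.2] [np.float64(666.8220159534633), np.float64(115.81036309415252), np.float64(265.178197999683)] [[104.29938423 120.22413721]] [[226.3751956  131.75379421]]
1.85 [np.float64(143.23939118376236), np.float64(260.5354109103573)] [6.1 0.9] [5.3 0.8] [np.float64(684.4706807929133), np.float64(114.45760030177557), np.float64(260.5354109103573)] [[106.49612766 113.62204589]] [[227.42621703 124.98884407]]
```

View pics/a.png

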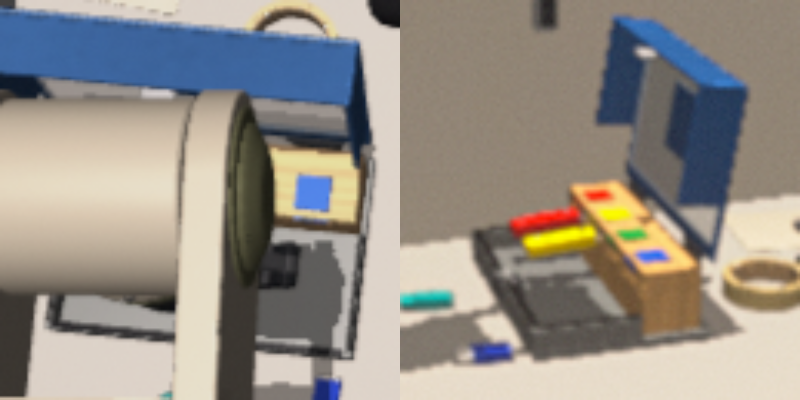

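Both spatulas are seated, the lid angle fits at about 1.73 rad, and its edge is near (667,116,265). Next I'll pass over the lid and pull it shut from behind.

Request:
arm_command:
  steps:
    - [[0,-0.8,0,-0.1,0,0,0],[0,-0.8,0,0,0,0,0],[0,-0.8,0,0,0,0,0],[0,-0.8,0,0,0,0,0],[0,-0.8,0,0,0,0,0],[0,-0.4,0,0,0,0,0],[0,0,0,0,0,0,0],[0,0,0,0,0,0,0]]

```text
time_s: 24.08
eef_pos: [697.9, 110.7, 334.5]
ee_rot: [-0.0, 0.038, 0.999, 0.0]
force: [-0.3, -0.3, -0.3]
grip_width: 0.002
grip_force: 0.0
```

```bash
python3 -c "
from h import *
s=sense();print(s['joints'],s['force'])
go((700,115,255),1.494)
t=capture('top');cv2.imwrite('pics/l1.png',cv2.resize(t[80:250,90:290],(700,595))[:,:,::-1])"
```

```text
[-8.07898179e-03  7.57568979e-01  5.75732589e-01  5.69626485e-05
  1.80899144e+00 -1.50313067e+00] [-0.25977092 -0.29392388 -0.33496383]
at [697.9 110.7 334.5] turn [ 0.    -0.005  0.007] shift [-0.036  0.089  1.59 ]
```

Request:
arm_command:
  steps:
    - [[0,0,0,0.5,0,0,0],[0,0,0,0.6,0,0,0],[0,0,0,0.43,0,0,0],[0,0.2,0,0,0,0,0],[0,0.2,0,0,0,0,0],[0,0,0,0,0,0,0]]

```text
time_s: 24.88
eef_pos: [677.6, 111.8, 259.4]
ee_rot: [0.001, 0.038, 0.999, 0.0]
force: [0.2, 0.0, -0.7]
grip_width: 0.0
grip_force: 0.0
```

```bash
cat >>h.py <<'E'
def case():
    p,_=tool(); d=p[:2]-[547,195.2]; u=np.array([np.cos(-.0765),np.sin(-.0765)])
    print("case x,y,z",np.round([d@u,d@[-u[1],u[0]],p[2]],1),"F",sense()["force"].round(1))
E
python3 -c "
from h import *
case()"
```

```text
case x,y,z [136.6 -73.2 259.4] F [ 0.2  0.  -0.7]
```

View pics/l1.png

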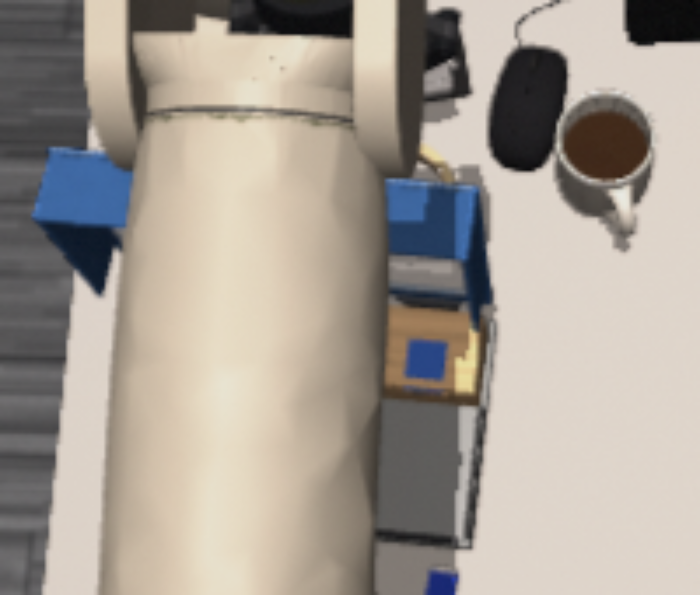

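The picture shows the wrist beyond the lid and the lid unmoved, with nothing touching. I'll pull along the arc.

Request:
arm_command:
  steps:
    - [[0,0.4,0,0,0,0,0],[0,0.4,0,0,0,0,0],[0,0.4,0,0.06,0,0,0],[0,0.4,0,0.1,0,0,0],[0,0.28,0,0.04,0,0,0],[0,0,0,0,0,0,0]]

```text
time_s: 25.62
eef_pos: [584.4, 118.7, 248.9]
ee_rot: [0.0, 0.038, 0.999, 0.0]
force: [0.3, 0.2, 0.1]
grip_width: 0.002
grip_force: 0.0
```

```bash
python3 -c "
from h import *
case()
s=capture('scene');cv2.imwrite('pics/l2.png',cv2.resize(s[90:230,180:320],(600,600))[:,:,::-1])"
```

```text
case x,y,z [ 43.1 -73.4 248.9] F [0.3 0.2 0.1]
```

View pics/l2.png

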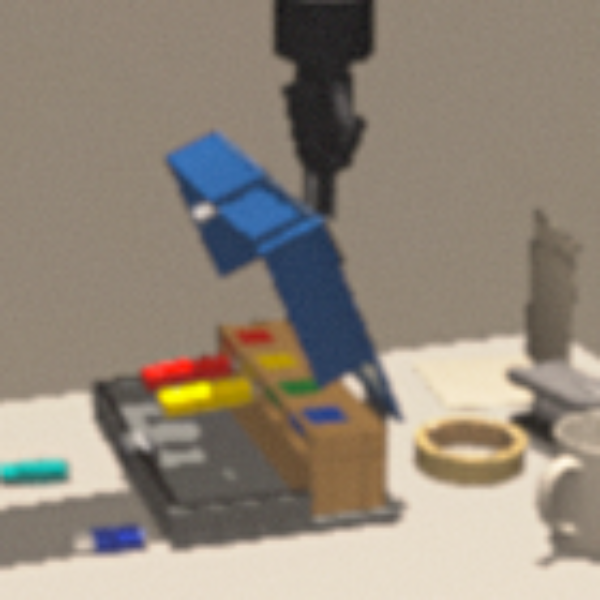

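The lid is following, now at about 1.15 rad. I'll continue along the arc.

Request:
arm_command:
  steps:
    - [[0,0.4,0,0.2,0,0,0],[0,0.4,0,0.2,0,0,0],[0,0.33,0,0.34,0,0,0],[0,0.33,0,0.34,0,0,0],[0,0.22,0,0.42,0,0,0],[0,0.22,0,0.4,0,0,0],[0,0,0,0,0,0,0]]

```text
time_s: 26.55
eef_pos: [489.8, 125.8, 152.6]
ee_rot: [-0.001, 0.038, 0.999, -0.0]
force: [0.4, 0.3, 0.4]
grip_width: -0.005
grip_force: 0.0
```

```bash
python3 -c "
from h import *
case()"
```

```text
case x,y,z [-51.7 -73.6 152.6] F [0.4 0.3 0.4]
```

Request:
arm_command:
  steps:
    - [[0,0,0,-0.5,0,0,0],[0,0.55,0,0,0,0,0],[0,0,0,0.4,0,0,0],[0,0,0,0.4,0,0,0],[0,0,0,0.4,0,0,0],[0,0,0,0,0,0,0]]

```text
time_s: 27.3
eef_pos: [463.2, 127.8, 118.3]
ee_rot: [-0.0, 0.038, 0.999, -0.0]
force: [1.0, 0.2, 0.2]
grip_width: 0.001
grip_force: 0.0
```

```bash
python3 -c "
from h import *
case()"
```

```text
case x,y,z [-78.4 -73.6 118.3] F [1.  0.2 0.2]
```

Request:
arm_command:
  steps:
    - [[0,0,0,0.08,0,0,0],[0,0,0,0.08,0,0,0],[0,0,0,0,0,0,0]]

```text
time_s: 27.68
eef_pos: [463.5, 127.9, 111.8]
ee_rot: [0.001, 0.038, 0.999, 0.0]
force: [-1.4, -1.2, 5.6]
grip_width: -0.001
grip_force: 2.8
```

Request:
arm_command:
  steps:
    - [[0,0,0,0.04,0,0,0],[0,0,0,0.04,0,0,0],[0,0,0,0,0,0,0]]

```text
time_s: 28.05
eef_pos: [463.2, 127.9, 106.9]
ee_rot: [0.001, 0.038, 0.999, 0.0]
force: [-0.0, 0.7, 2.1]
grip_width: 0.002
grip_force: 0.8
```

Request:
arm_command:
  steps:
    - [[0,0,0,0.04,0,0,0],[0,0,0,0.03,0,0,0],[0,0,0,0,0,0,0]]

```text
time_s: 28.42
eef_pos: [463.2, 127.9, 104.7]
ee_rot: [0.001, 0.038, 0.999, -0.0]
force: [-6.9, -0.4, 21.3]
grip_width: 0.001
grip_force: 11.1
```

Request:
arm_command:
  steps:
    - [[0,0,0,-0.5,0,0,0],[0.4,0,0,-0.8,0,0,0],[0.4,0.6,-0.9,-0.5,0,0,0],[0.4,0.3,-0.9,0,0,0,0],[0.4,0,-0.9,0,0,0,0],[0.4,0,0,0,0,0,0]]

```text
time_s: 29.18
eef_pos: [407.2, -5.3, 192.9]
ee_rot: [0.0, 0.04, 0.999, -0.0]
force: [0.2, 0.3, -0.4]
grip_width: 0.398
grip_force: 0.0
```

```bash
python3 -c "
from h import *
case();go((530,196.5,160),1.494)
t=capture('top');s=capture('scene')
print(proj('top',[[530,196.5,122]]))
cv2.imwrite('pics/k.png',np.hstack([cv2.resize(t[140:250,120:230],(400,400)),cv2.resize(s[120:230,180:290],(400,400))])[:,:,::-1])"
```

```text
case x,y,z [-124.  -210.6  192.9] F [ 0.2  0.3 -0.4]
at [407.2  -5.3 192.9] turn [-0.002  0.002 -0.027] shift [-2.138  4.212  0.657]
[[170.31590762 198.86505482]]
```

View pics/k.png

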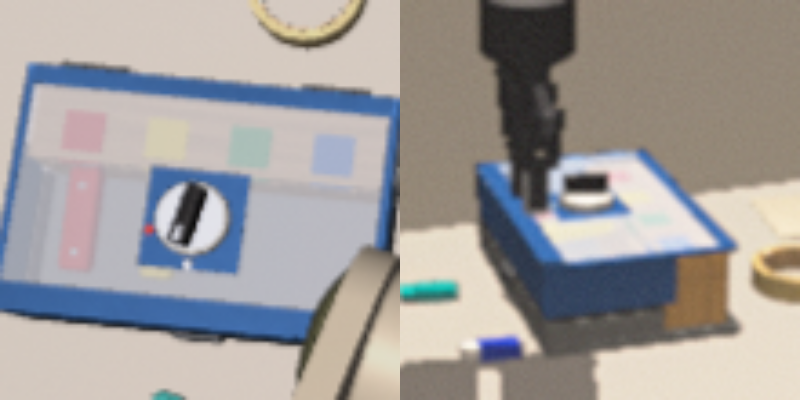

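The lid is shut flush. The ring's bar runs from crop (200,188) to (178,242), so the ring already stands at about 0.3 rad, with the red mark at (150,230). I'll measure the bar.

```bash
python3 -c "
from h import *
t=capture('top');g=t.max(2)
m=np.zeros_like(g,bool);m[190:208,163:180]=1
ys,xs=np.nonzero(m&(g<70));P=np.c_[xs,ys].astype(float)
for z in(122,):
  c,d,L=axis(unproj('top',P,z)[:,:2]);print(len(P),c,np.arctan2(d[1],d[0]),L)
m2=np.zeros_like(g,bool);m2[180:220,155:192]=1
h=cv2.cvtColor(t,cv2.COLOR_RGB2HSV);ys,xs=np.nonzero(m2&(h[...,0]>105)&(h[...,0]<125)&(h[...,1]>120));Q=np.c_[xs,ys]
# tabs now: lid-shifted ; frame extents
print('blue plate px',Q.min(0),Q.max(0),unproj('top',(Q.min(0)+Q.max(0))/2,92))
ys,xs=np.nonzero((h[190:210,160:182,2]>190)&(h[190:210,160:182,1]<30));
W=np.c_[xs+160,ys+190].astype(float);A=np.r_[W,P];print('disc px',len(A),unproj('top',(A.min(0)+A.max(0))/2,104),unproj('top',A.mean(0),104))
"
```

```text
69 [533.12879219 192.44661998] 2.9867455742825055 [36.76008086 13.07538921]
blue plate px [159 187] [187 214] [[530.52622562 196.20734525  92.        ]]
disc px 228 [[529.9474719  196.16043047 104.        ]] [[532.01718273 194.71330311 104.        ]]
```

```bash
python3 -c "
from h import *
t=capture('top')
W=unproj('top',np.array([[200,188],[178,242]])*.275+[119.6,139.6],122)[:,:2];d=W[0]-W[1];print(W,np.hypot(*d),np.arctan2(d[1],d[0]))
cv2.imwrite('pics/k2.png',cv2.resize(t[184:216,152:192],(800,600),interpolation=cv2.INTER_CUBIC)[:,:,::-1])"
```

```text
[[549.78089325 186.85946275]
 [511.23639404 199.72978308]] 40.63648070535294 -0.32226775142841635
```

View pics/k2.png

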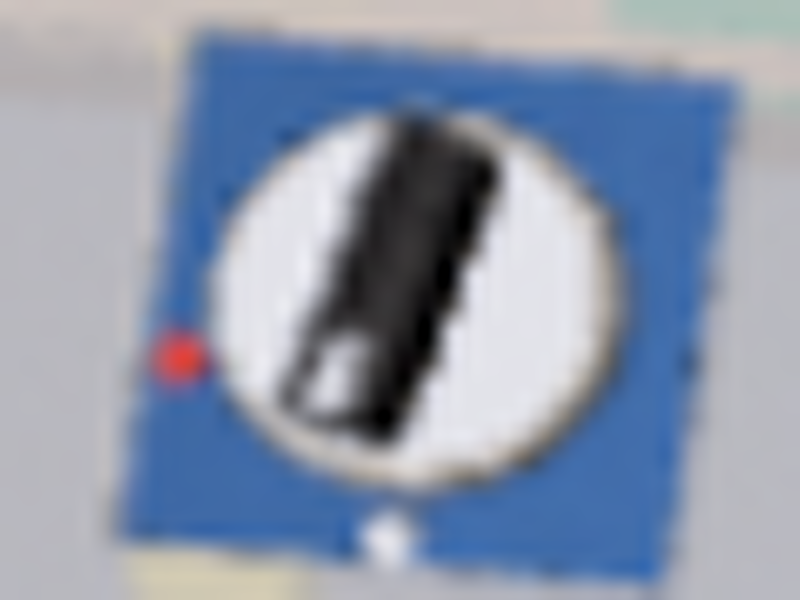

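The crop shows the bar at about 0.28 rad on a disc centred where expected, with the white mark at (388,540) and the red at (180,360). I'll line the gripper up with the bar.

```bash
python3 -c "
from h import *
go((530,196.2,160),1.24)"
```

```text
at [407.4  -2.5 192.6] turn [ 1.0e-03 -2.0e-03  1.7e+00] shift [-1.028  4.555  0.653]
```

Request:
arm_command:
  steps:
    - [[0.4,0,0,0,0,0,0.85],[0.4,0,0,0,0,0,0.85],[0.4,-0.17,0.76,0.1,0,0,0],[0.4,-0.17,0.76,0.1,0,0,0],[0.4,-0.17,0.76,0.1,0,0,0],[0.4,-0.17,0.76,0.1,0,0,0],[0.4,-0.17,0.76,0.1,0,0,0],[0.4,-0.17,0.76,0.1,0,0,0]]

```text
time_s: 30.38
eef_pos: [530.0, 198.2, 162.3]
ee_rot: [-0.0, 0.164, 0.986, -0.0]
force: [-0.1, -0.2, 0.9]
grip_width: 0.402
grip_force: 0.0
```

Request:
arm_command:
  steps:
    - [[0.4,0,0,0,0,0,0],[0.4,0,0,0,0,0,0]]

```text
time_s: 30.62
eef_pos: [529.3, 196.1, 162.5]
ee_rot: [-0.0, 0.165, 0.986, -0.0]
force: [0.4, -0.0, -0.2]
grip_width: 0.394
grip_force: 0.0
```

```bash
python3 -c "
from h import *
go((530,196.2,121),1.24)"
```

```text
at [529.3 196.1 162.5] turn [-0.004 -0.004  0.002] shift [-0.013  0.006  0.83 ]
```

Request:
arm_command:
  steps:
    - [[0.4,0,0,0.4,0,0,0],[0.4,0,0,0.41,0,0,0],[0.4,0,0,0,0,0,0],[0.1,0,0,0,0,0,0],[0,0,0,0,0,0,0],[0,0,0,0,0,0,0]]
  squeeze: 60

```text
time_s: 31.38
eef_pos: [530.7, 196.5, 123.8]
ee_rot: [0.002, 0.165, 0.986, 0.001]
force: [3.0, 4.9, 0.7]
grip_width: 0.143
grip_force: 62.8
```

```bash
python3 -c "
from h import *
s=sense();print(s['joints'],s['grip_width'],s['wrist_torque'])
go((530,196.2,121),1.24)"
```

```text
[ 1.47008052e-01  5.19088802e-01  1.52926151e+00  1.51855198e-03
  1.08938979e+00 -1.09264401e+00] 0.1426457748740393 [ 0.6910322  -0.28596646  0.03853288]
at [530.7 196.5 123.8] turn [ 0.02   0.019 -0.007] shift [ 0.012 -0.01   0.055]
```

Request:
arm_command:
  steps:
    - [[0,0,0,0,0,0,0.8],[0,0,0,0,0,0,0.8],[0,0,0,0,0,0,0.8],[0,0,0,0,0,0,0.8],[0,0,0,0,0,0,0.8],[0,0,0,0,0,0,0.8],[0,0,0,0,0,0,0.8],[0,0,0,0,0,0,0.8]]

```text
time_s: 32.38
eef_pos: [531.0, 196.9, 123.8]
ee_rot: [0.001, 0.603, 0.797, 0.003]
force: [5.1, 8.8, -1.2]
grip_width: 0.14
grip_force: 62.6
```

Request:
arm_command:
  steps:
    - [[0,0,0,0,0,0,0.3],[0,0,0,0,0,0,0]]

```text
time_s: 32.62
eef_pos: [531.0, 196.9, 123.7]
ee_rot: [0.001, 0.62, 0.785, 0.003]
force: [4.9, 8.7, -1.1]
grip_width: 0.141
grip_force: 62.6
```

```bash
python3 -c "
from h import *
s=sense();print(s['joints'],s['grip_width'],s['force'],s['wrist_torque']);y=tool()[1].as_matrix()[:,1];print('phi if no slip',-.0765-(np.arctan2(y[1],y[0])-np.pi/2))"
```

```text
[ 0.14734046  0.51941511  1.52881434  0.00251787  1.08841009 -0.08702447] 0.14060161866019652 [ 4.87604418  8.70266608 -1.10750217] [ 1.24343191 -0.58498028 -0.02078609]
phi if no slip 1.2610985016604777
```

Request:
arm_command:
  steps:
    - [[0,0,0,0,0,0,0.15],[0,0,0,0,0,0,0.1],[0,0,0,0,0,0,0]]

```text
time_s: 33.0
eef_pos: [531.1, 197.0, 123.8]
ee_rot: [0.001, 0.634, 0.773, 0.003]
force: [4.7, 7.9, -1.4]
grip_width: 0.144
grip_force: 62.6
```

```bash
python3 -c "
from h import *
s=sense();print(s['force'],s['wrist_torque']);y=tool()[1].as_matrix()[:,1];print('phi if no slip',-.0765-(np.arctan2(y[1],y[0])-np.pi/2))"
```

```text
[ 4.70047879  7.89228917 -1.44974104] [ 1.27997684 -0.60920349 -0.02891087]
phi if no slip 1.2981678316757306
```

Request:
arm_command:
  steps:
    - [[0.4,0,0,0,0,0,0],[0.4,0,0,0,0,0,0],[0.4,0,0,0,0,0,0],[0.4,0,0,-0.4,0,0,0],[0.4,0,0,-0.8,0,0,0],[0.4,0,0,-1,0,0,0]]

```text
time_s: 33.75
eef_pos: [529.4, 195.5, 233.0]
ee_rot: [-0.001, 0.634, 0.773, -0.001]
force: [-0.1, -0.2, -0.1]
grip_width: 0.401
grip_force: 0.0
```

```bash
python3 -c "
from h import *
go((400,-60,240),.3)"
```

```text
at [529.4 195.5 233. ] turn [-0.012 -0.    -0.691] shift [-4.117 -3.982 -0.14 ]
```

Request:
arm_command:
  steps:
    - [[0.4,-0.7,-0.8,0,0,0,0],[0.4,-0.7,-0.8,0,0,0,0],[0.4,-0.7,-0.8,0,0,0,0],[0.4,-0.7,-0.8,0,0,0,0],[0.4,-0.7,-0.8,0,0,0,0],[0.4,0,0,0,0,0,0],[0.4,0,0,0,0,0,0]]

```text
time_s: 34.62
eef_pos: [368.2, -14.8, 232.5]
ee_rot: [0.0, 0.635, 0.773, 0.0]
force: [0.7, -0.1, 0.8]
grip_width: 0.397
grip_force: 0.0
```

```bash
python3 -c "
from h import *
t=capture('top');s=capture('scene');case()
cv2.imwrite('pics/f.png',np.hstack([cv2.resize(t[140:270,100:230],(400,400),interpolation=cv2.INTER_CUBIC),cv2.resize(s[120:230,180:290],(400,400),interpolation=cv2.INTER_CUBIC)])[:,:,::-1])"
```

```text
case x,y,z [-162.1 -222.6  232.3] F [ 0.2 -0.5  0.3]
```

View pics/f.png

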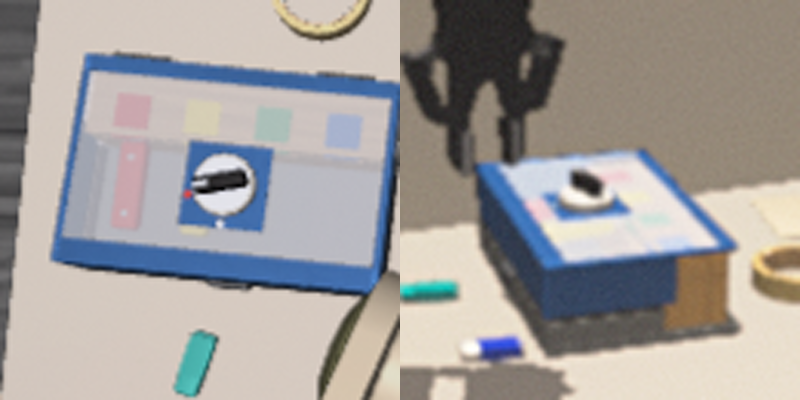

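Lid shut, pointer at the red mark (pointer end (192,186), red mark (187,194)), eraser on the desk at (490,347), robot clear.

```bash
python3 -c "
from rig import *
print(finish_job())"
```

```text
the job is handed in; nothing more can be done
None
```

I handed the job in after about 35 s of robot time: the eraser is on the desk, the red and yellow spatulas (the only two present) are in their slots, the lid is shut, and the lock ring is at the red mark; no verdict came back.

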